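# Load the dish tray into the drying chamber past its spring gate

### The job

Load the tray with the two petri dishes into the drying chamber at the end of its chute: with one fingertip push the bail beside the chute outward and keep it there, so that the gate blade stays lifted well clear, and with the other fingertip push the tray by its tab until it is fully home against the buffers inside. Never let the blade come down on the tray; only when the tray is home let the gate spring shut behind it, and draw the hand clear. Only push, lift nothing: the dishes stay flat in the tray, and the vials and the tape roll round about stay where they stand.

Things in the scene. Friction and masses are not known exactly. Their poses are not given: they have to be found in the camera images.
- chute: Fixed drying chamber with its loading chute. Origin on the table under the gate blade, mid-width of the chute; x along the chute in the direction of the push (into the chamber), y to the left of the push, z up. Base plate x -258 to +165 mm, y -46 to +92 mm before the chamber; its top is the chute floor, z = 8 mm. All mm figures below in 'chute frame' mean this frame.
- mouth (a point): Middle of the chute's mouth on its floor: x = -250 mm, y = 0, z = 8 mm in the chute frame. The two chute walls run from here to the chamber: top z = 24 mm, inner faces y = +-39 mm, outer faces y = +-43 mm. The chute floor behind the tray's tab is free.
- buffers (a point): Between the two rubber buffers inside the chamber that stop the tray: x = 147 mm, z = 20 mm in the chute frame. The white chamber covers x = 12 to 165 mm, y = +-60 mm, top z = 68 mm, with a timer 17 mm high on top; its port is 32 mm high above the floor.
- gate (a joint): Spring gate, rad: 0 = shut, 1.0 = its stop. It shuts by itself when let go; 5 to 6 N outward on the bail's bar hold it at 0.6. Blade and bail are one steel part on a shaft parallel to the chute. Pushing the bail outward (+y of the chute) lifts the blade; the tray cannot push it open. At 0.3 the blade just clears the tray; 0.45 to 0.8 is comfortable.
- bail_hinge (a point): Point on the gate's shaft axis level with the blade: x = 0, y = 74 mm, z = 12 mm in the chute frame. The shaft (8 mm thick) runs along x from -254 to +8 mm, so a fingertip that swings the bail outward over it stays above z = 18 mm.
- bail_mid (a point): Middle of the bail's long bar (8 mm thick), left of the chute, parallel to it, 45 mm from the shaft: y = 74 + 45 sin(gate), z = 12 + 45 cos(gate) mm in the chute frame. Straight from x = -241 to -37 mm; legs down to the shaft at x = -246 and -32 mm, nothing between them under the bar, so a fingertip slides along it. Free gap from chute wall to shut bar: 27 mm, down to the base plate.
- blade_tip (a point): Free end of the gate blade, a plate across the chute at x = -2 to +2 mm in the chute frame; shut it spans y = -36 to +89 mm, z = 18 to 40 mm, this point being at y = -36, z = 29 mm. It rises as the gate opens, to about 90 mm at 0.6 rad.
- tray: Loose steel tray, about 0.2 to 0.4 kg, in the chute before the gate. Origin under the centre of its 140 x 74 x 20 mm body, x along the push; two bays with a petri dish each. A tongue 28 mm wide, 5 mm high runs back from the body to an upright push tab and passes under the shut blade. Fully home its origin is at x = 77 mm in the chute frame; the tab stays outside.
- tab (a point): Centre of the rear face of the tray's push tab, the face to push on: 116 mm behind the tray's origin, 16 mm above its underside. The tab is 40 mm wide (+-20 mm), 4 mm thick, 32 mm high (top at z = 40 mm when standing in the chute).
- dish_front: Petri dish with lid, 65 mm across, 13 mm high, loose in the tray's front bay; origin under its centre.
- dish_rear: Petri dish with lid, 65 mm across, 13 mm high, loose in the tray's rear bay; origin under its centre.
- amber_vial: Amber vial with black cap, 19 mm thick, 50 mm high, stands beyond the chute; bystander; origin under its centre.
- vial_a: Clear screw-cap vial, white cap, 23 mm thick, 57 mm high; bystander on the right; origin under its centre.
- vial_b: Clear screw-cap vial, black cap, 23 mm thick, 57 mm high; bystander on the right; origin under its centre.
- tape_roll: Roll of tape, 48 mm across, 18 mm high; bystander beyond the chute; origin under its centre.

How it is judged:
By the outcome, as a careful person would: the job done as asked, in the order asked, and still so for the second after the job is handed in, with the robot touching nothing.
It also fails if it takes over 42 s, if anything falls off the work surface, if the arm or the gripper's body presses on something with over 40 N, if the wrist force passes 120 N, or if a joint passes its speed limit or range.

### The arm

A 7-joint arm with a two-finger parallel gripper is mounted at the origin on a cart in front of the work surface, level with it; the furniture and walls round the work are solid. World frame = base frame: x ahead of the robot, y to its left, z up, the work surface at z = 0. Lengths are in m, angles in rad, forces in N, time in s.
With the tool pointing down it reaches from about 0.425 to 0.875 m from the base axis. Payload 4.7 kg.
Tool frame: the origin (TCP) lies between the finger pads; the fingertips stand 22 mm ahead of it and the grasp point (between the pads) lies 3 mm ahead of it; z points along the fingers, y is the line along which they close (so a half turn about z gives the same grasp; the last joint's range is limited). The gripper opens to 87 mm and grips with 3 to 60 N. Pads are 19 mm wide; open, the fingers measure 117 mm over their backs; the gripper's body (75 mm by 190 mm) begins 51 mm behind the grasp point.
Start: joints at [-1.151, 0.321, -0.07, 1.45, 0.023, 1.371, -0.057], TCP at [0.257, 0.597, 0.245] pointing down, gripper open.
Joint ranges: [-2.86, 2.86], [-0.3, 2.09], [-1.38, 1.24], [0.06, 2.45], [-1.56, 4.7], [0.09, 2.05], [-2.69, 2.69]. Speed limits (rad/s): [2.57, 2.57, 3.14, 3.14, 3.14, 3.14, 3.14].

### API

Orientations are given as a 3x3 rotation matrix whose columns are the frame's x, y, z axes.
In Python, from plant import robot gives the robot as it stands.
- The arm moves only by the tool send_rows, never from a script. Its argument "deltas" is text: rows parted by semicolons, each of 7 numbers parted by spaces: the turn, a rotation vector about the tool's x, y, z in units of 6 degrees (1.0 is 6 degrees), then the shift along the tool's x, y, z in units of 25 mm (1.0 is 25 mm), then the opening, from -1 (shut) to 1 (fully open). A call has 1 to 12 rows; each row shifts and turns the commanded pose from where the row before left it, along the tool's axes as they then stand; what a row does not reach is not made up. A row lasts 1/12 s, in which the tool goes at most 41.7 mm and 7.16 degrees, less where a joint would pass 70% of its speed; a pose out of reach is approached as far as the arm can. A call is refused whole if a number of a shift passes 1 or a number of a turn 1, either way. A call with a gripper value outside its range is refused whole. The fingers move at their own pace and stop on an object; "squeeze" is the grip in N (left out, the last holds). Time passes only in rows, so rows that do not move let the fingers close. It gives the time, the measured TCP pose, the force, the opening and the grip force at its end, in the units of the state.
- robot.state(): the state, without advancing time (a new reading comes with each control period).
- robot.snapshot(name): name is "scene" or "top"; returns the picture (384x512x3 uint8, red, green, blue); there is no depth.
- robot.get_calibration(name): a dict with "vfov" (degrees; the focal length in pixels is half the picture's height over the tangent of half this angle, whatever the lens; pixels are square), "cx", "cy" (the principal point, pixels), "D" ([k1, k2, p1, p2, k3] as OpenCV has them; the pictures are not rectified), "R" (3x3) and "t" (3): a world point X has camera coordinates R X + t. Camera axes: x right, y down, z forward; pixel columns grow to the right and rows downward; lengths in m; the calibration is good to about 2 mm. A picture is of the moment at which its call begins. get_calibration takes no time and is no camera call.
- robot.close_job(): hands the job in; it is judged then, once.
The state is a dict: "time_s": time; "q": joint angles; "joint_vel": joint speeds; "joint_efforts": joint torques, N m; "ee_pos": TCP position; "tcp_rot": TCP orientation; "contact_force": force on the tool from outside, world axes, zero at the start; "ft_torque": the same for the moment, N m; "grip_width": opening from 0.0 (shut) to 1.0 (fully open); "grip_force": force on a finger pad.
Only numpy, scipy, OpenCV 4.12 (cv2) and the standard library are available. Lean on these libraries where they do the work, as an engineer would, in place of code of your own. Each camera call takes 0.05 s, during which the arm holds its last target. There are 200 camera calls.

## Working session

There is one attempt and no reset: what is moved stays moved. The work goes in short steps, Python scripts to look and compute and a tool call to move; the robot and the scene stay as the last step left them, time stands still between calls to the robot, and variables do not carry over. Pictures are saved under pics/ and viewed, at most 12 in all, crops included, and the job is handed in when it is done.

Besides the shell and the picture viewer there is one more tool, called as name(argument=value, ...) on one line, values as JSON. send_rows: Moves the arm, as the interface text tells. Its arguments: {"type":"object","properties":{"deltas":{"type":"string"},"squeeze":{"type":"number"}},"required":["deltas"]}

```bash
mkdir -p pics; python3 - <<'E'
from plant import robot
import cv2,json
for n in("scene","top"):
    cv2.imwrite(f"pics/{n}0.png",cv2.resize(robot.snapshot(n),(800,600),interpolation=cv2.INTER_CUBIC)[:,:,::-1])
    c=robot.get_calibration(n); print(n,c)
s=robot.state();print(s)
E
```

```text
scene {'vfov': 54.48441171186964, 'cx': 253.19405879337359, 'cy': 188.10334781288554, 'D': array([0.01069587, 0.        , 0.        , 0.        , 0.        ]), 'R': array([[-0.5954332 , -0.80328789, -0.01370693],
       [-0.33499222,  0.26374623, -0.90455411],
       [ 0.73023251, -0.53400983, -0.42613846]]), 't': array([0.28279751, 0.26628528, 0.51138061])}
top {'vfov': 55.64996777813103, 'cx': 254.8136285098216, 'cy': 190.90724922837467, 'D': array([-0.03182514,  0.        ,  0.        ,  0.        ,  0.        ]), 'R': array([[ 0.00183913, -0.9999323 ,  0.01148936],
       [-0.99334212, -0.0031502 , -0.11515865],
       [ 0.11518705, -0.01120107, -0.99328067]]), 't': array([-0.08972986,  0.5918891 ,  1.18367938])}
{'time_s': 0.1, 'q': array([-1.1509098 ,  0.32174361, -0.07008979,  1.45154339,  0.02262237,
        1.37077526, -0.05691495]), 'joint_vel': array([ 2.11650368e-03, -1.84299124e-03,  1.11944773e-03, -3.03399203e-03,
        4.46731134e-04, -8.74121206e-05, -4.08994006e-04]), 'joint_efforts': array([-9.97861971e-04, -4.92576849e+01, -4.06092340e-01, -3.13399279e+01,
       -6.40297076e-02,  3.95085791e-02,  8.31348711e-05]), 'ee_pos': array([0.25645252, 0.59678593, 0.24357913]), 'tcp_rot': array([[-9.18800907e-01,  3.94720888e-01, -5.60026055e-04],
       [ 3.94721269e-01,  9.18799544e-01, -1.58685089e-03],
       [-1.11811509e-04, -1.67905423e-03, -9.99998584e-01]]), 'contact_force': array([0.33514546, 0.59660055, 0.52593468]), 'ft_torque': array([-0.0666029 , -0.02461245,  0.02830266]), 'grip_force': 0.0, 'grip_width': 1.0014261818882066}
```

View pics/scene0.png

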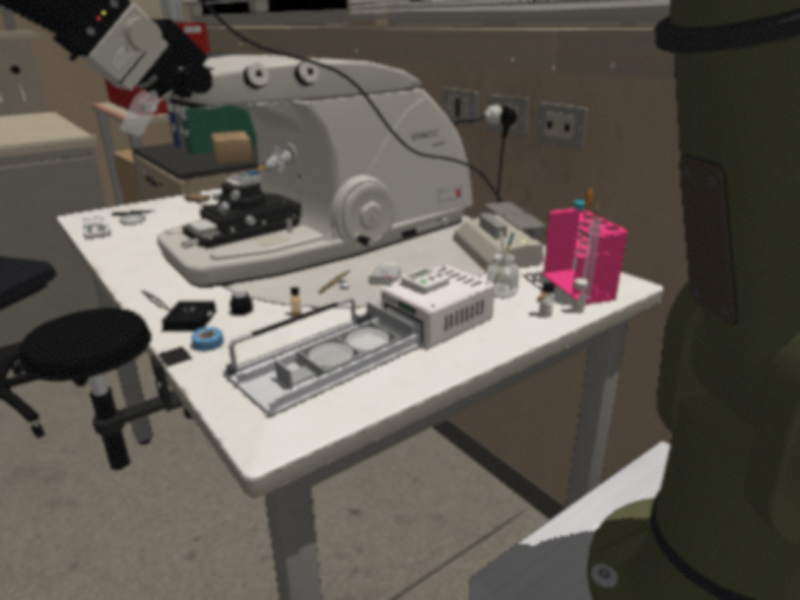

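View pics/top0.png

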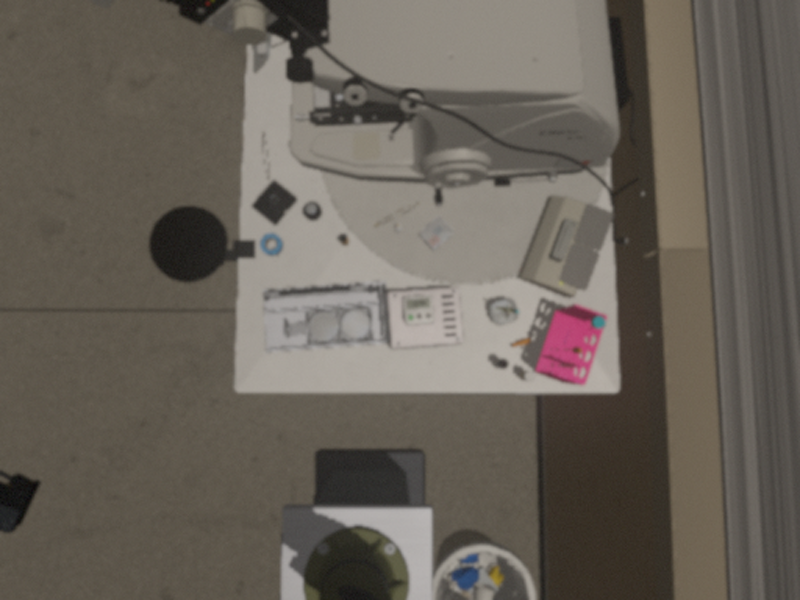

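The scene view shows the chute at about (230–490, 270–410), with the gate shut, the bail on the far side and the tray tab at (287,372). In the top view the chute spans (265–462, 287–350) and the push runs to the image right, so roughly along world −y. Next I'll enlarge both.

```bash
python3 - <<'E'
from plant import robot
import cv2,numpy as np
def avg(n,k=6): return np.mean([robot.snapshot(n).astype(float) for _ in range(k)],0)
a=avg("scene",2);b=avg("top",2)
np.savez("im.npz",scene=a,top=b)
def crop(im,x0,x1,y0,y1,s,f):
    c=cv2.resize(np.clip(im[y0:y1,x0:x1],0,255).astype(np.uint8),None,fx=s,fy=s,interpolation=cv2.INTER_CUBIC)
    for x in range(-(-x0//20)*20,x1,20): cv2.putText(c,str(x),((x-x0)*s,10),0,.35,(255,0,0)); cv2.line(c,((x-x0)*s,12),((x-x0)*s,18),(255,0,0),1)
    for y in range(-(-y0//10)*10,y1,10): cv2.putText(c,str(y),(0,(y-y0)*s+4),0,.35,(255,0,0))
    cv2.imwrite(f,c[:,:,::-1])
crop(a,135,325,165,270,4,"pics/sc.png");crop(b,160,305,175,232,5,"pics/tc.png")
E
```

```text
(no output)
```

View pics/sc.png

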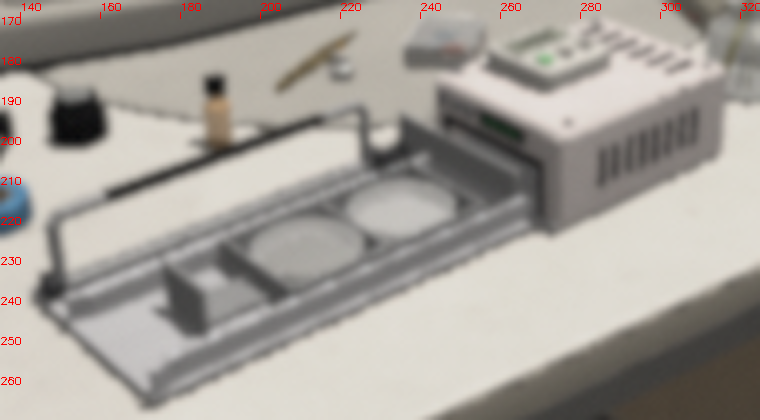

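View pics/tc.png

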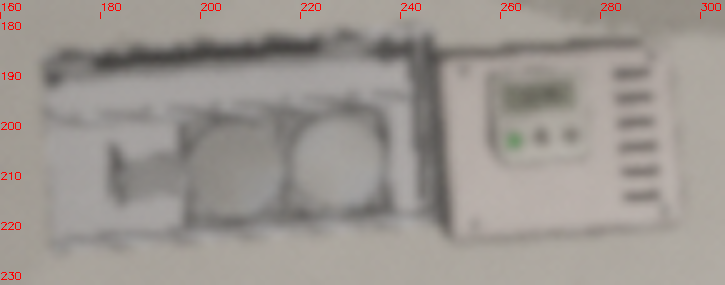

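The scene crop gives these points in crop pixels: base corner (150,405), chamber corners (563,140), (553,232), (438,85) and (724,72), bail corners (55,218) and (362,110), and the tab's rear face from (167,262) to (205,335). In the top crop the tab edge is at x≈112, and the chamber's left corners are at (440,52) and (452,242). I'll fit the chute pose to both views together.

```bash
cat > h.py <<'E'
from plant import robot
import cv2,numpy as np
def cal(n):
    c=robot.get_calibration(n); f=192/np.tan(np.radians(c["vfov"]/2))
    return np.array([[f,0,c["cx"]],[0,f,c["cy"]],[0,0,1]]),np.array(c["D"]),np.array(c["R"]),np.array(c["t"])
def proj(n,X):
    K,D,R,t=cal(n); return cv2.projectPoints(np.asarray(X,float).reshape(-1,3),cv2.Rodrigues(R)[0],t,K,D)[0][:,0]
def c2w(p,X): # chute mm -> world m
    x,y,a=p[:3]; c,s=np.cos(a),np.sin(a)
    return np.asarray(X,float)/1000@np.array([[c,-s,0],[s,c,0],[0,0,1]]).T+[x,y,0]
E
cat > fit.py <<'E'
from h import *
from scipy.optimize import least_squares
S=[(-258,-46,0,150,407),(12,-60,68,563,140),(12,-60,0,553,234),(12,60,68,438,85),(165,-60,68,724,72),(-246,74,57,55,217),(-32,74,57,362,110)]
T=[(12,60,68,440,52),(12,-60,68,452,242),(-258,-46,8,47,250)]
St=[(-116,20,32,167,262),(-116,-20,32,203,291),(-116,-20,0,205,336)]  # relative to tray, floor
Tt=[(-116,20,32,112,146),(-116,-20,32,116,206)]
st=lambda L,s,o:(np.array(L)[:,:3],(np.array(L)[:,3:]+.5)/s-.5+o)
obs=[("scene",*st(S,4,(135,165)),0),("top",*st(T,5,(160,175)),0),("scene",*st(St,4,(135,165)),1),("top",*st(Tt,5,(160,175)),1)]
def res(p,split=False):
    o=[]
    for n,X,uv,tr in obs:
        if tr: X=X+[p[3]*1000,0,8]
        o.append(proj(n,c2w(p,X))-uv)
    return o if split else np.vstack(o).ravel()
r=least_squares(res,[.5,-.05,-np.pi/2,-.1],x_scale=.01,loss="soft_l1")
p=r.x;np.save("p.npy",p)
print(p,np.degrees(p[2]))
for o in res(p,1):print(o.round(1).tolist())
J=r.jac;print("sd mm", np.sqrt(np.diag(np.linalg.inv(J.T@J)))*1000)
print("tab",c2w(p,[[p[3]*1000-116,0,24]]),"bail",c2w(p,[[-139,74,57]]))
E
python3 fit.py
```

```text
[ 0.54215092 -0.05371412 -1.50007142 -0.09206321] -85.94776117414334
[[0.4, 0.5], [-0.7, -1.1], [1.5, 0.6], [-1.8, -3.0], [2.1, -2.0], [-1.2, -0.6], [0.4, -2.1]]
[[-0.9, 1.4], [-0.8, 0.3], [0.4, 0.4]]
[[-0.6, -1.7], [0.0, -1.5], [0.9, -0.0]]
[[-0.6, 0.1], [-0.8, 0.1]]
sd mm [1.79888136 1.32567033 8.92740778 1.96474177]
tab [[0.52744794 0.15382893 0.024     ]] bail [[0.60614336 0.09016766 0.057     ]]
```

```bash
cat >> fit.py <<'E'
# nuisance: camera rotation (sd 4 mrad) and shift (sd 2 mm) per camera
def projN(n,X,d):
    K,D,R,t=cal(n); R2=cv2.Rodrigues(d[:3])[0]@R
    return cv2.projectPoints(np.asarray(X,float).reshape(-1,3),cv2.Rodrigues(R2)[0],t+d[3:],K,D)[0][:,0]
def res2(q,split=False):
    o=[]
    for n,X,uv,tr in obs:
        if tr: X=X+[q[3]*1000,0,8]
        d=q[4:10] if n=="scene" else q[10:16]
        o.append(projN(n,c2w(q,X),d)-uv)
    if split:return o
    return np.concatenate([np.vstack(o).ravel(),q[4:]/np.tile([.003]*3+[.002]*3,2)])
r=least_squares(res2,np.r_[p,np.zeros(12)],x_scale=.01)
q=r.x;np.save("q.npy",q)
print("nuis",q[:4],np.degrees(q[2]),(q[4:]*1000).round(1))
for o in res2(q,1):print(o.round(1).tolist())
J=r.jac;print("sd mm", (np.sqrt(np.diag(np.linalg.inv(J.T@J)))*1000)[:4])
print("tab",c2w(q,[[q[3]*1000-116,0,24]]),"bail",c2w(q,[[-139,74,57]]))
im=np.load("im.npz")
out=[]
for n,(x0,x1,y0,y1,s) in dict(scene=(135,325,165,270,4),top=(160,305,175,232,5)).items():
    c=cv2.resize(np.clip(im[n][y0:y1,x0:x1],0,255).astype(np.uint8),None,fx=s,fy=s,interpolation=cv2.INTER_CUBIC)
    def pl(P,col):
        uv=projN(n,c2w(q,np.array(P)),q[4:10] if n=="scene" else q[10:16]); uv=((uv-[x0,y0]+.5)*s-.5).round().astype(int)
        cv2.polylines(c,[uv.reshape(-1,1,2)],False,col,1,cv2.LINE_AA)
    t=q[3]*1000
    pl([(12,-46,8),(-258,-46,8),(-258,92,8),(12,92,8)],(255,0,0))
    pl([(12,-60,0),(12,-60,68),(12,60,68),(165,60,68),(165,-60,68),(12,-60,68)],(0,0,255))
    pl([(-246,74,12),(-246,74,57),(-32,74,57),(-32,74,12)],(0,200,0))
    for y in(-43,-39,39,43): pl([(-250,y,24),(12,y,24)],(255,255,0))
    pl([(t-116,-20,8),(t-116,-20,40),(t-116,20,40),(t-116,20,8),(t-116,-20,8)],(255,0,255))
    pl([(t-70,-37,28),(t+70,-37,28),(t+70,37,28),(t-70,37,28),(t-70,-37,28)],(255,0,255))
    out.append(np.pad(c,((0,0),(0,760-c.shape[1]),(0,0))))
c=np.vstack(out);c=cv2.resize(c,(int(c.shape[1]*600/c.shape[0]),600)) if c.shape[0]>600 else c
cv2.imwrite("pics/ov.png",c[:,:,::-1])
E
python3 fit.py|tail -n +8
```

```text
nuis [ 0.5444198  -0.05537916 -1.50113265 -0.0925204 ] -86.00856557924868 [-3.8  0.5 -0.7 -0.5  2.2  1.3  0.2 -0.2 -0.1  0.3  0.5 -0.2]
[[0.6, 1.1], [-1.0, -0.0], [1.2, 1.5], [-1.9, -1.9], [1.7, -0.9], [-0.8, 0.3], [0.4, -1.0]]
[[-0.3, 0.9], [-0.2, -0.3], [0.9, -0.2]]
[[-0.6, -0.8], [-0.0, -0.7], [0.8, 0.8]]
[[-0.2, -0.5], [-0.4, -0.5]]
sd mm [2.0852113  2.19169637 6.86394621 1.51615206]
tab [[0.52990525 0.15263547 0.024     ]] bail [[0.60856489 0.08843463 0.057     ]]
```

View pics/ov.png

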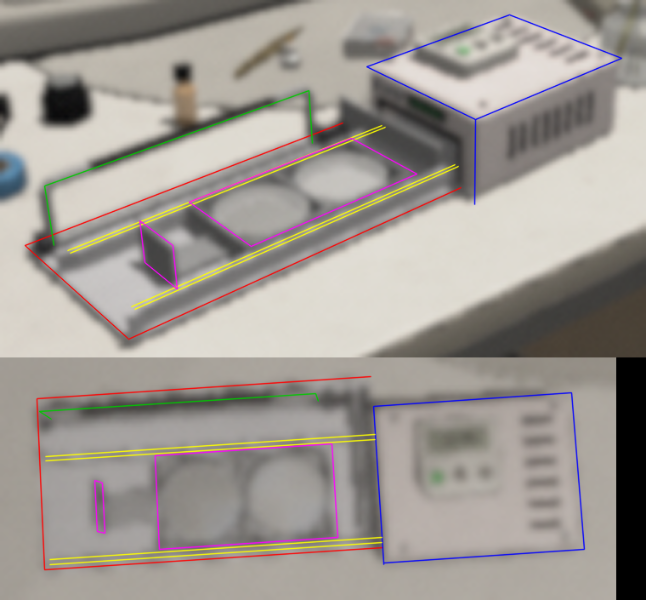

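The overlay matches both views to within about 3 mm, and the yaw of −86° agrees with the plate edge slope. With tool y along chute y, the push is −tool x and outward is +tool y. I'll turn the tool first.

send_rows(deltas="0 0 1 0 0 0 0.724; 0 0 1 0 0 0 0.724; 0 0 1 0 0 0 0.724; 0 0 1 0 0 0 0.724; 0 0 1 0 0 0 0.724; 0 0 1 0 0 0 0.724; 0 0 1 0 0 0 0.724; 0 0 1 0 0 0 0.724; 0 0 1 0 0 0 0.724; 0 0 1 0 0 0 0.724; 0 0 0.46 0 0 0 0.724; 0 0 0 0 0 0 0.724", squeeze=40)

```text
time_s: 1.3
ee_pos: [0.2566, 0.5972, 0.2445]
tcp_rot: [[-0.069, 0.998, 0.0], [0.998, 0.069, -0.0], [-0.0, 0.0, -1.0]]
contact_force: [0.3, 0.5, -0.7]
grip_width: 0.863
grip_force: 0.0
```

```bash
cat > st.py <<'E'
from h import *
import sys
q=np.load("q.npy")
s=robot.state();e=s["ee_pos"];R=s["tcp_rot"]
a=q[2];C=np.array([[np.cos(a),-np.sin(a),0],[np.sin(a),np.cos(a),0],[0,0,1]])
def chute(X): return (C.T@(np.asarray(X)-[q[0],q[1],0]))*1000
print("t %.2f"%s["time_s"],"chute TCP",chute(e).round(1),"tip z %.1f"%((e+R[:,2]*.022)[2]*1000),"yaw err deg %.2f"%np.degrees(np.arctan2(*(C.T@R[:,1])[[0,1]])),"tz",R[:,2].round(3),"F chute",(C.T@s["contact_force"]).round(1),"w",round(s["grip_width"]*87,1),"gf",s["grip_force"])
if len(sys.argv)>1:
    g=np.array([float(v) for v in sys.argv[1:4]])  # chute-frame TCP xy, tip z
    w=C@(g/1000)+[q[0],q[1],.022]
    print("go tool units",(R.T@(w-e)/.025).round(2))
E
python3 st.py -224 11.5 150
```

```text
t 1.30 chute TCP [-671.  -241.7  244.5] tip z 222.5 yaw err deg 0.06 tz [ 0. -0. -1.] F chute [-0.4  0.4 -0.7] w 75.0 gf 0.0
go tool units [-17.87  10.15   2.9 ]
```

send_rows(deltas="0 0 0 -0.5 0.3 0 0.724; 0 0 0 -0.95 0.54 0 0.724; 0 0 0 -0.95 0.54 0 0.724; 0 0 0 -0.95 0.54 0 0.724; 0 0 0 -0.95 0.54 0 0.724; 0 0 0 -0.95 0.54 0 0.724; 0 0 0 -0.95 0.54 0.2 0.724; 0 0 0 -0.95 0.54 0.2 0.724; 0 0 0 -0.95 0.54 0.2 0.724; 0 0 0 -0.95 0.54 0.2 0.724; 0 0 0 -0.95 0.54 0.2 0.724; 0 0 0 -0.95 0.54 0.2 0.724")

```text
time_s: 2.3
ee_pos: [0.4322, 0.3325, 0.2145]
tcp_rot: [[-0.07, 0.998, 0.0], [0.998, 0.07, 0.0], [0.0, 0.0, -1.0]]
contact_force: [-0.1, 0.5, 0.6]
grip_width: 0.861
grip_force: 0.0
```

send_rows(deltas="0 0 0 -0.95 0.54 0.3 0.724; 0 0 0 -0.95 0.54 0.3 0.724; 0 0 0 -0.95 0.54 0.3 0.724; 0 0 0 -0.95 0.54 0.3 0.724; 0 0 0 -0.95 0.54 0.2 0.724; 0 0 0 -0.95 0.54 0.2 0.724; 0 0 0 -0.95 0.54 0.1 0.724; 0 0 0 -0.3 0.17 0 0.724; 0 0 0 0 0 0 0.724")

```text
time_s: 3.05
ee_pos: [0.543, 0.1644, 0.1721]
tcp_rot: [[-0.064, 0.998, 0.0], [0.998, 0.064, -0.001], [-0.001, 0.0, -1.0]]
contact_force: [0.8, 1.1, -0.4]
grip_width: 0.861
grip_force: 0.0
```

```bash
python3 st.py -224 11.5 80
```

```text
t 3.05 chute TCP [-219.3   13.9  172.1] tip z 150.1 yaw err deg 0.30 tz [ 0.    -0.001 -1.   ] F chute [-1.1  0.9 -0.4] w 74.9 gf 0.0
go tool units [ 0.19 -0.1   2.8 ]
```

send_rows(deltas="0 0 0 0.1 -0.05 0.7 0.724; 0 0 0 0.09 -0.05 0.9 0.724; 0 0 0 0 0 0.9 0.724; 0 0 0 0 0 0.6 0.724; 0 0 0 0 0 0 0.724; 0 0 0 0 0 0 0.724")

```text
time_s: 3.55
ee_pos: [0.5379, 0.1743, 0.0943]
tcp_rot: [[-0.072, 0.997, -0.002], [0.997, 0.072, 0.0], [0.0, -0.002, -1.0]]
contact_force: [-0.3, 0.2, 0.9]
grip_width: 0.863
grip_force: 0.0
```

```bash
python3 st.py -224 11.5 72; python3 - <<'E'
from h import *
a=robot.snapshot("scene")[165:270,125:265];b=robot.snapshot("top")[165:235,150:290]
c=np.vstack([cv2.resize(i,None,fx=4,fy=4,interpolation=cv2.INTER_CUBIC) for i in(a,b)])
cv2.imwrite("pics/n1.png",cv2.resize(c,None,fx=.85,fy=.85)[:,:,::-1])
E
```

```text
t 3.55 chute TCP [-229.5    9.5   94.3] tip z 72.3 yaw err deg -0.13 tz [-0.002  0.    -1.   ] F chute [-0.2 -0.2  0.9] w 75.1 gf 0.0
go tool units [-0.22  0.08  0.01]
```

View pics/n1.png

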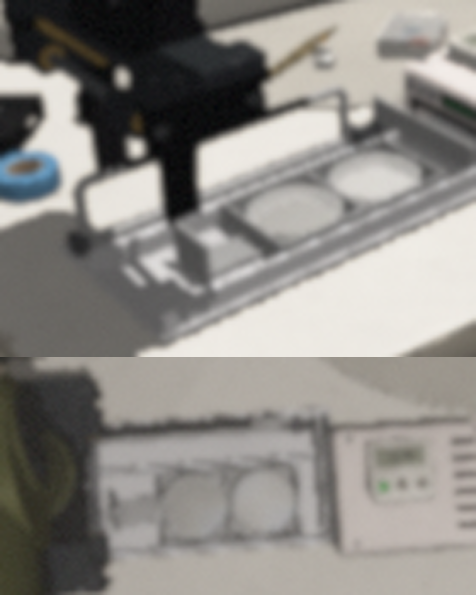

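```bash
python3 st.py -224 11.5 72; python3 - <<'E'
from h import *
q=np.load("q.npy");s=robot.state();e=s["ee_pos"];R=s["tcp_rot"]
K,D,Rc,t=cal("scene")
def pr(X,d): return ((cv2.projectPoints(X,cv2.Rodrigues(cv2.Rodrigues(d[:3])[0]@Rc)[0],t+d[3:],K,D)[0][:,0]-[125,165]+.5)*3.4).round(0).tolist()
w=.0375
for y in(w,w+.015,-w,-w-.015):
    X=np.array([e+R@[sx*.0095,y,.022] for sx in(-1,1)])
    print(y,"raw",pr(X,np.zeros(6)),"nuis",pr(X,q[4:10]))
a=robot.snapshot("scene")[195:245,140:200]
cv2.imwrite("pics/n2.png",cv2.resize(a,None,fx=10,fy=10,interpolation=cv2.INTER_CUBIC)[:,:,::-1])
E
```

```text
t 3.65 chute TCP [-229.3   11.1   96. ] tip z 74.0 yaw err deg -0.07 tz [ 0.002  0.001 -1.   ] F chute [-0.8 -0.6  0.5] w 75.2 gf 0.0
go tool units [-0.21  0.01  0.08]
0.0375 raw [[130.0, 158.0], [103.0, 168.0]] nuis [[131.0, 164.0], [103.0, 173.0]]
0.0525 raw [[119.0, 150.0], [92.0, 159.0]] nuis [[119.0, 155.0], [93.0, 165.0]]
-0.0375 raw [[191.0, 203.0], [163.0, 214.0]] nuis [[191.0, 209.0], [163.0, 220.0]]
-0.0525 raw [[204.0, 213.0], [176.0, 224.0]] nuis [[204.0, 218.0], [176.0, 230.0]]
```

View pics/n2.png

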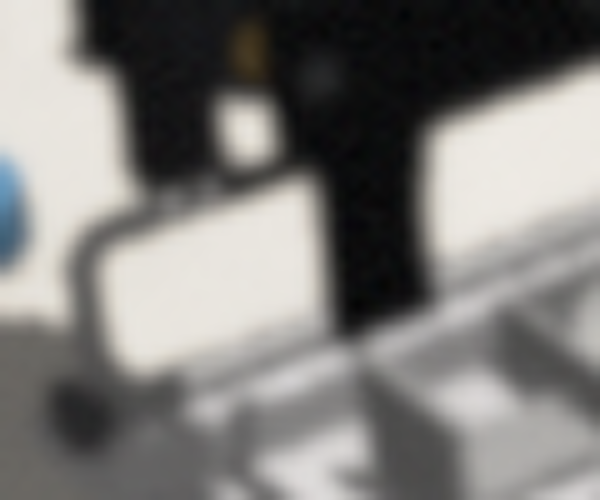

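In this close view finger A's tip is at about native (155,214), just above the bar, and finger B's is at (175,228). Both agree with the raw calibration to about 1 px. I'll correct x slightly and go down in steps.

send_rows(deltas="0 0 0 -0.17 0 0 0.724; 0 0 0 0 0 0.4 0.724; 0 0 0 0 0 0.4 0.724; 0 0 0 0 0 0.35 0.724; 0 0 0 0 0 0 0.724; 0 0 0 0 0 0 0.724; 0 0 0 0 0 0 0.724")

```text
time_s: 4.28
ee_pos: [0.5393, 0.1688, 0.0656]
tcp_rot: [[-0.07, 0.998, -0.0], [0.998, 0.07, -0.0], [-0.0, -0.0, -1.0]]
contact_force: [-0.9, 0.4, 0.2]
grip_width: 0.862
grip_force: 0.0
```

```bash
python3 st.py -225 11 30
```

```text
t 4.28 chute TCP [-224.    10.5   65.6] tip z 43.6 yaw err deg -0.00 tz [-0. -0. -1.] F chute [-0.5 -0.9  0.2] w 75.0 gf 0.0
go tool units [0.04 0.02 0.54]
```

send_rows(deltas="0 0 0 0.03 0.02 0.3 0.724; 0 0 0 0 0 0.27 0.724; 0 0 0 0 0 0 0.724; 0 0 0 0 0 0 0.724; 0 0 0 0 0 0 0.724")

```text
time_s: 4.7
ee_pos: [0.5398, 0.1696, 0.0515]
tcp_rot: [[-0.07, 0.998, -0.0], [0.998, 0.07, -0.0], [-0.0, -0.0, -1.0]]
contact_force: [0.3, 0.1, 0.1]
grip_width: 0.864
grip_force: 0.0
```

```bash
python3 st.py -225 18 29
```

```text
t 4.70 chute TCP [-224.8   11.    51.5] tip z 29.5 yaw err deg -0.00 tz [-0. -0. -1.] F chute [-0.1  0.3  0.1] w 75.2 gf 0.0
go tool units [0.01 0.28 0.02]
```

send_rows(deltas="0 0 0 0 0.14 0 0.724; 0 0 0 0 0.12 0 0.724; 0 0 0 0 0 0 0.724; 0 0 0 0 0 0 0.724")

```text
time_s: 5.03
ee_pos: [0.5467, 0.1701, 0.0517]
tcp_rot: [[-0.07, 0.998, 0.0], [0.998, 0.07, 0.0], [0.0, 0.0, -1.0]]
contact_force: [-0.6, 0.6, 0.3]
grip_width: 0.869
grip_force: 0.0
```

send_rows(deltas="0 0 0 0 0.12 0 0.724; 0 0 0 0 0 0 0.724; 0 0 0 0 0 0 0.724")

```text
time_s: 5.28
ee_pos: [0.5489, 0.1703, 0.0516]
tcp_rot: [[-0.07, 0.998, -0.001], [0.998, 0.07, -0.0], [0.0, -0.001, -1.0]]
contact_force: [-2.4, -0.1, 2.6]
grip_width: 0.858
grip_force: 1.6
```

send_rows(deltas="0 0 0 0 0.12 0 0.724; 0 0 0 0 0 0 0.724; 0 0 0 0 0 0 0.724")

```text
time_s: 5.53
ee_pos: [0.5523, 0.1705, 0.0516]
tcp_rot: [[-0.07, 0.998, -0.0], [0.998, 0.07, 0.0], [0.0, -0.0, -1.0]]
contact_force: [-3.0, 0.0, 2.4]
grip_width: 0.864
grip_force: 1.6
```

```bash
python3 st.py -225 44 29
```

```text
t 5.53 chute TCP [-224.8   23.6   51.6] tip z 29.6 yaw err deg 0.00 tz [-0.  0. -1.] F chute [-0.2 -3.   2.4] w 75.1 gf 1.5654408931732178
go tool units [0.01 0.82 0.02]
```

send_rows(deltas="0 0 0 0 0.14 0 0.724; 0 0 0 0 0.14 0 0.724; 0 0 0 0 0.14 0 0.724; 0 0 0 0 0 0 0.724; 0 0 0 0 0 0 0.724")

```text
time_s: 5.95
ee_pos: [0.5622, 0.1713, 0.0508]
tcp_rot: [[-0.07, 0.998, -0.002], [0.998, 0.07, -0.0], [-0.0, -0.002, -1.0]]
contact_force: [-3.9, 0.9, -2.0]
grip_width: 0.858
grip_force: 1.7
```

```bash
python3 st.py -225 45 29; python3 - <<'E'
from h import *
a=robot.snapshot("scene")[165:255,135:275]
cv2.imwrite("pics/n3.png",cv2.resize(a,None,fx=5,fy=5,interpolation=cv2.INTER_CUBIC)[:,:,::-1])
E
```

```text
t 5.95 chute TCP [-224.8   33.5   50.8] tip z 28.8 yaw err deg -0.00 tz [-0.002 -0.    -1.   ] F chute [-1.2 -3.8 -2. ] w 74.7 gf 1.6855135560035706
go tool units [ 0.01  0.46 -0.01]
```

View pics/n3.png

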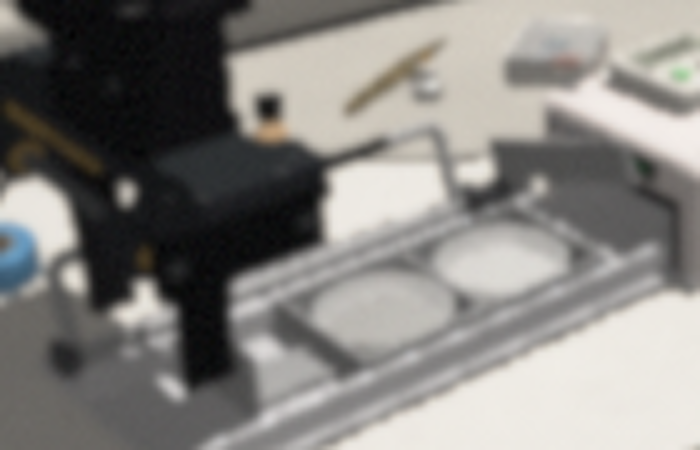

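The blade has lifted and the finger stands behind the tab at about (205,370) in the crop. I'll open the gate further, to about 0.62.

send_rows(deltas="0 0 0 0 0.17 0 0.724; 0 0 0 0 0.17 0 0.724; 0 0 0 0 0.15 0 0.724; 0 0 0 0 0 0 0.724; 0 0 0 0 0 0 0.724; 0 0 0 0 0 0 0.724")

```text
time_s: 6.5
ee_pos: [0.5734, 0.1718, 0.0506]
tcp_rot: [[-0.07, 0.998, -0.004], [0.998, 0.07, -0.001], [-0.001, -0.004, -1.0]]
contact_force: [-5.4, -0.9, -2.1]
grip_width: 0.862
grip_force: 2.5
```

```bash
python3 st.py -56 46 29
```

```text
t 6.50 chute TCP [-224.6   44.7   50.6] tip z 28.6 yaw err deg -0.00 tz [-0.004 -0.001 -1.   ] F chute [ 0.5 -5.5 -2.1] w 75.0 gf 2.5100547820329666
go tool units [-6.74  0.05 -0.01]
```

send_rows(deltas="0 0 0 -0.06 0 0 0.724; 0 0 0 -0.08 0 0 0.724; 0 0 0 -0.08 0 0 0.724; 0 0 0 -0.08 0 0 0.724; 0 0 0 -0.1 0 0 0.724; 0 0 0 -0.12 0 0 0.724; 0 0 0 -0.14 0 0 0.724; 0 0 0 -0.14 0 0 0.724; 0 0 0 -0.14 0 0 0.724; 0 0 0 -0.14 0 0 0.724; 0 0 0 -0.14 0 0 0.724; 0 0 0 -0.14 0 0 0.724")

```text
time_s: 7.5
ee_pos: [0.5771, 0.141, 0.0519]
tcp_rot: [[-0.072, 0.997, 0.0], [0.997, 0.072, 0.003], [0.003, 0.0, -1.0]]
contact_force: [-4.3, 5.2, 0.4]
grip_width: 0.861
grip_force: 2.9
```

```bash
python3 st.py -56 46 29
```

```text
t 7.50 chute TCP [-193.6   46.2   51.9] tip z 29.9 yaw err deg -0.12 tz [ 0.     0.003 -1.   ] F chute [-5.5 -4.   0.4] w 74.9 gf 2.9041794687509537
go tool units [-5.5  -0.02  0.02]
```

send_rows(deltas="0 0 0 -0.14 0 0 0.724; 0 0 0 -0.14 0 0 0.724; 0 0 0 -0.14 0 0 0.724; 0 0 0 -0.14 0 0 0.724; 0 0 0 -0.14 0 0 0.724; 0 0 0 -0.14 0 0 0.724; 0 0 0 -0.14 0 0 0.724; 0 0 0 -0.14 0 0 0.724; 0 0 0 -0.14 0 0 0.724; 0 0 0 -0.14 0 0 0.724; 0 0 0 -0.14 0 0 0.724; 0 0 0 -0.14 0 0 0.724")

```text
time_s: 8.5
ee_pos: [0.5801, 0.0987, 0.0518]
tcp_rot: [[-0.071, 0.997, 0.0], [0.997, 0.071, 0.003], [0.003, 0.0, -1.0]]
contact_force: [-4.2, 5.3, -0.9]
grip_width: 0.861
grip_force: 2.8
```

```bash
python3 st.py -56 46 29;  python3 - <<'E'
from h import *
a=robot.snapshot("scene")[165:255,135:275];b=robot.snapshot("top")[175:232,160:300]
cv2.imwrite("pics/n4.png",cv2.resize(np.vstack([a,b]),None,fx=4,fy=4,interpolation=cv2.INTER_CUBIC)[:,:,::-1])
E
```

```text
t 8.50 chute TCP [-151.3   46.4   51.8] tip z 29.8 yaw err deg -0.11 tz [ 0.     0.003 -1.   ] F chute [-5.6 -3.9 -0.9] w 74.9 gf 2.8112259437330067
go tool units [-3.81 -0.02  0.02]
```

View pics/n4.png

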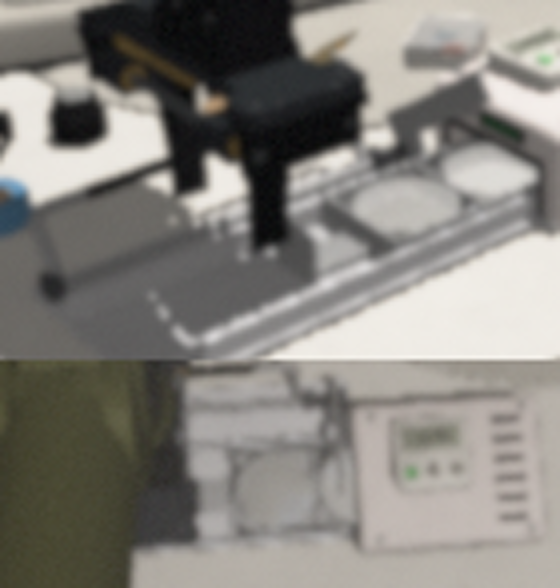

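The tray is moving under the lifted blade, with the dishes flat. I'll keep pushing.

send_rows(deltas="0 0 0 -0.14 0 0 0.724; 0 0 0 -0.14 0 0 0.724; 0 0 0 -0.14 0 0 0.724; 0 0 0 -0.14 0 0 0.724; 0 0 0 -0.14 0 0 0.724; 0 0 0 -0.14 0 0 0.724; 0 0 0 -0.14 0 0 0.724; 0 0 0 -0.14 0 0 0.724; 0 0 0 -0.14 0 0 0.724; 0 0 0 -0.14 0 0 0.724; 0 0 0 -0.14 0 0 0.724; 0 0 0 -0.14 0 0 0.724")

```text
time_s: 9.6
ee_pos: [0.5832, 0.057, 0.0519]
tcp_rot: [[-0.071, 0.997, 0.0], [0.997, 0.071, 0.003], [0.003, 0.0, -1.0]]
contact_force: [-4.5, 5.6, 0.9]
grip_width: 0.858
grip_force: 3.1
```

send_rows(deltas="0 0 0 -0.14 0 0 0.724; 0 0 0 -0.14 0 0 0.724; 0 0 0 -0.14 0 0 0.724; 0 0 0 -0.14 0 0 0.724; 0 0 0 -0.14 0 0 0.724; 0 0 0 -0.14 0 0 0.724; 0 0 0 -0.14 0 0 0.724; 0 0 0 -0.14 0 0 0.724; 0 0 0 -0.14 0 0 0.724; 0 0 0 -0.14 0 0 0.724; 0 0 0 -0.14 0 0 0.724; 0 0 0 -0.14 0 0 0.724")

```text
time_s: 10.6
ee_pos: [0.5861, 0.015, 0.0519]
tcp_rot: [[-0.071, 0.997, 0.0], [0.997, 0.071, 0.003], [0.003, 0.0, -1.0]]
contact_force: [-4.1, 5.2, 1.1]
grip_width: 0.865
grip_force: 3.2
```

```bash
python3 st.py -48.5 46 29
```

```text
t 10.60 chute TCP [-67.3  46.5  51.9] tip z 29.9 yaw err deg -0.10 tz [ 0.     0.003 -1.   ] F chute [-5.5 -3.7  1.1] w 75.3 gf 3.1944780150661245
go tool units [-0.75 -0.02  0.03]
```

send_rows(deltas="0 0 -0.25 0 0 0 0.724; 0 0 -0.25 0 0 0 0.724; 0 0 0 -0.1 0 0 0.724; 0 0 0 -0.1 0 0 0.724; 0 0 0 -0.1 0 0 0.724; 0 0 0 0 0 0 0.724")

```text
time_s: 11.1
ee_pos: [0.587, 0.0072, 0.0518]
tcp_rot: [[-0.123, 0.992, -0.0], [0.992, 0.123, 0.003], [0.003, 0.0, -1.0]]
contact_force: [-4.1, 5.6, 1.3]
grip_width: 0.858
grip_force: 3.4
```

```bash
python3 st.py -48.5 46 29
```

```text
t 11.10 chute TCP [-59.5  46.8  51.8] tip z 29.8 yaw err deg -3.07 tz [-0.     0.003 -1.   ] F chute [-5.9 -3.7  1.3] w 74.6 gf 3.36181879236392
go tool units [-0.44 -0.06  0.03]
```

send_rows(deltas="0 0 0 -0.08 0 0 0.724; 0 0 0 -0.08 0 0 0.724; 0 0 0 0 0 0 0.724")

```text
time_s: 11.35
ee_pos: [0.5875, 0.0035, 0.0518]
tcp_rot: [[-0.123, 0.992, -0.0], [0.992, 0.123, 0.003], [0.003, 0.0, -1.0]]
contact_force: [-4.8, 5.5, 1.3]
grip_width: 0.863
grip_force: 3.5
```

send_rows(deltas="0 0 0 -0.08 0 0 0.724; 0 0 0 0 0 0 0.724")

```text
time_s: 11.52
ee_pos: [0.5877, 0.0019, 0.0518]
tcp_rot: [[-0.123, 0.992, -0.0], [0.992, 0.123, 0.004], [0.004, 0.0, -1.0]]
contact_force: [-4.5, 6.5, 1.6]
grip_width: 0.862
grip_force: 3.9
```

```bash
python3 st.py -51 46 29
```

```text
t 11.52 chute TCP [-54.1  47.1  51.8] tip z 29.8 yaw err deg -3.09 tz [-0.     0.004 -1.   ] F chute [-6.8 -4.1  1.6] w 75.0 gf 3.9287037504982436
go tool units [-0.12 -0.05  0.03]
```

send_rows(deltas="0 0 0 -0.06 0 0 0.724; 0 0 0 0 0 0 0.724")

```text
time_s: 11.68
ee_pos: [0.5877, 0.0018, 0.0518]
tcp_rot: [[-0.124, 0.992, -0.001], [0.992, 0.124, 0.005], [0.005, -0.0, -1.0]]
contact_force: [-5.3, 7.8, 2.6]
grip_width: 0.861
grip_force: 5.1
```

send_rows(deltas="0 0 0 -0.06 0 0 0.724; 0 0 0 0 0 0 0.724")

```text
time_s: 11.85
ee_pos: [0.5877, 0.0017, 0.0518]
tcp_rot: [[-0.124, 0.992, -0.001], [0.992, 0.124, 0.007], [0.007, -0.0, -1.0]]
contact_force: [-6.9, 10.6, 2.4]
grip_width: 0.854
grip_force: 6.4
```

```bash
python3 st.py -51 46 29
```

```text
t 11.85 chute TCP [-53.9  47.2  51.8] tip z 29.8 yaw err deg -3.13 tz [-0.001  0.007 -1.   ] F chute [-11.1  -6.2   2.4] w 74.3 gf 6.385216911585303
go tool units [-0.11 -0.05  0.03]
```

send_rows(deltas="0 0 0 -0.08 0 0 0.724; 0 0 0 -0.08 0 0 0.724; 0 0 0 0 0 0 0.724")

```text
time_s: 12.1
ee_pos: [0.5878, 0.0013, 0.0518]
tcp_rot: [[-0.125, 0.992, -0.002], [0.992, 0.125, 0.012], [0.012, -0.001, -1.0]]
contact_force: [-6.5, 16.2, 4.0]
grip_width: 0.862
grip_force: 9.7
```

```bash
python3 st.py -51 46 29;  python3 - <<'E'
from h import *
a=robot.snapshot("scene")[165:255,185:325];b=robot.snapshot("top")[175:232,170:310]
cv2.imwrite("pics/n5.png",cv2.resize(np.vstack([a,b]),None,fx=4,fy=4,interpolation=cv2.INTER_CUBIC)[:,:,::-1])
E
```

```text
t 12.10 chute TCP [-53.5  47.3  51.8] tip z 29.8 yaw err deg -3.17 tz [-0.002  0.012 -1.   ] F chute [-16.6  -5.4   4. ] w 75.0 gf 9.657863087486476
go tool units [-0.1  -0.06  0.03]
```

View pics/n5.png

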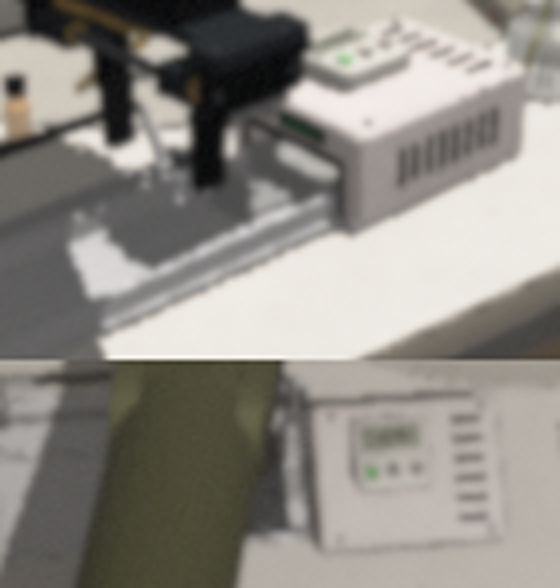

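The stop is firm. The TCP holds at x −53.5 while the force rises to 16.6 N, the finger load rises with it, and the gate is still lifted, so the tray is home. I'll back off the tab first, then let the bail return slowly.

send_rows(deltas="0 0 0 0.1 0 0 0.724; 0 0 0 0.12 0 0 0.724; 0 0 0 0.15 0 0 0.724; 0 0 0 0.15 0 0 0.724; 0 0 0.25 0.1 0 0 0.724; 0 0 0.25 0 0 0 0.724; 0 0 0 0 0 0 0.724; 0 0 0 0 0 0 0.724")

```text
time_s: 12.87
ee_pos: [0.587, 0.0063, 0.0517]
tcp_rot: [[-0.069, 0.998, 0.001], [0.998, 0.069, -0.001], [-0.001, 0.001, -1.0]]
contact_force: [-4.6, -1.9, 1.1]
grip_width: 0.865
grip_force: 2.1
```

```bash
python3 st.py -62 12 30
```

```text
t 12.87 chute TCP [-58.6  46.7  51.7] tip z 29.7 yaw err deg 0.03 tz [ 0.001 -0.001 -1.   ] F chute [ 1.6 -4.7  1.1] w 75.2 gf 2.0925841672578827
go tool units [ 0.14 -1.39 -0.01]
```

send_rows(deltas="0 0 0 0 -0.12 0 0.724; 0 0 0 0 -0.14 0 0.724; 0 0 0 0 -0.14 0 0.724; 0 0 0 0 -0.14 0 0.724; 0 0 0 0 -0.14 0 0.724; 0 0 0 0 -0.14 0 0.724; 0 0 0 0 -0.14 0 0.724; 0 0 0 0 -0.14 0 0.724; 0 0 0 0 -0.12 0 0.724; 0 0 0 0 -0.12 0 0.724; 0 0 0 0 -0.06 0 0.724; 0 0 0 0 0 0 0.724")

```text
time_s: 13.87
ee_pos: [0.5517, 0.0051, 0.0515]
tcp_rot: [[-0.07, 0.998, 0.0], [0.998, 0.07, 0.0], [0.0, 0.0, -1.0]]
contact_force: [0.0, 1.1, 0.1]
grip_width: 0.859
grip_force: 0.0
```

```bash
python3 st.py -62 12 30
```

```text
t 13.87 chute TCP [-59.8  11.4  51.5] tip z 29.5 yaw err deg -0.00 tz [ 0.  0. -1.] F chute [-1.1  0.1  0.1] w 74.7 gf 0.0
go tool units [ 0.09  0.02 -0.02]
```

send_rows(deltas="0 0 0 0 0.03 -0.2 0.724; 0 0 0 0 0 -0.4 0.724; 0 0 0 0 0 -0.6 0.724; 0 0 0 0 0 -0.8 0.724; 0 0 0 0 0 -0.9 0.724; 0 0 0 0 0 -0.9 0.724; 0 0 0 0 0 -0.9 0.724; 0 0 0 0 0 -0.9 0.724; 0 0 0 0.5 -0.4 -0.5 0.724; 0 0 0 0.9 -0.4 0 0.724; 0 0 0 0.9 -0.4 0 0.724; 0 0 0 0.9 -0.4 0 0.724")

```text
time_s: 14.87
ee_pos: [0.5072, 0.0827, 0.2057]
tcp_rot: [[-0.068, 0.998, 0.002], [0.998, 0.068, 0.001], [0.001, 0.002, -1.0]]
contact_force: [0.3, 0.4, -0.5]
grip_width: 0.863
grip_force: 0.0
```

send_rows(deltas="0 0 0 0.9 -0.3 0 0.724; 0 0 0 0.9 -0.3 0 0.724; 0 0 0 0.9 -0.3 0 0.724; 0 0 0 0.9 0 0 0.724; 0 0 0 0.9 0 0 0.724; 0 0 0 0.9 0 0 0.724; 0 0 0 0.9 0 0 0.724; 0 0 0 0.9 0 0 0.724; 0 0 0 0.5 0 0 0.724; 0 0 0 0 0 0 0.724; 0 0 0 0 0 0 0.724")

```text
time_s: 15.78
ee_pos: [0.4714, 0.2722, 0.2044]
tcp_rot: [[-0.07, 0.998, 0.0], [0.998, 0.07, -0.001], [-0.001, 0.0, -1.0]]
contact_force: [0.2, -0.5, 0.7]
grip_width: 0.861
grip_force: 0.0
```

```bash
python3 st.py;  python3 - <<'E'
from h import *
a=robot.snapshot("scene")[165:270,135:325];b=robot.snapshot("top")[175:232,150:340]
cv2.imwrite("pics/n6.png",cv2.resize(np.vstack([a,b]),None,fx=3.6,fy=3.6,interpolation=cv2.INTER_CUBIC)[:,:,::-1])
E
```

```text
t 15.78 chute TCP [-331.9  -50.   204.4] tip z 182.4 yaw err deg -0.04 tz [ 0.    -0.001 -1.   ] F chute [0.6 0.2 0.7] w 74.9 gf 0.0
```

View pics/n6.png

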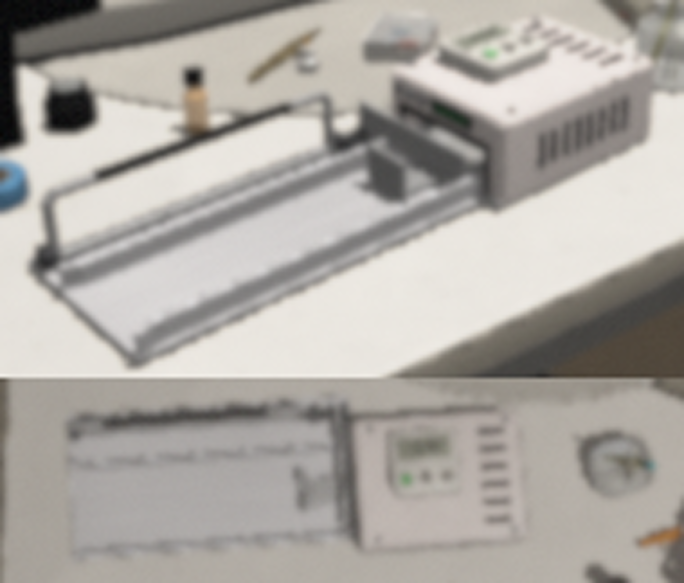

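The gate is shut, the hand is clear, the bystanders are in place, and the tab stands outside the blade at about (385,175). I'll measure how far home the tray is from both views.

```bash
python3 - <<'E'
from h import *
p=np.load("p.npy");q=np.load("q.npy")
f=lambda u,v,o:((np.array([u,v])+.5)/3.6-.5+o)
obs=[("scene",20,40,f(368,148,(135,165))),("scene",-20,40,f(403,166,(135,165))),("scene",-20,8,f(403,201,(135,165))),
("top",20,40,f(294,467,(150,175-105))),("top",-20,40,f(299,512,(150,175-105)))]
xs=np.arange(-80,0,.5)
for P in(p,q):
  for n,y,z,uv in obs:
    d=np.linalg.norm(proj(n,c2w(P,[(x,y,z) for x in xs]))-uv,axis=1);print(n,y,z,"tab x",xs[d.argmin()],d.min().round(1))
E
```

```text
scene 20 40 tab x -40.5 1.5
scene -20 40 tab x -41.5 0.4
scene -20 8 tab x -40.0 1.5
top 20 40 tab x -42.0 1.2
top -20 40 tab x -40.0 0.6
scene 20 40 tab x -41.0 2.0
scene -20 40 tab x -42.0 1.0
scene -20 8 tab x -40.5 1.0
top 20 40 tab x -44.0 0.5
top -20 40 tab x -42.0 0.1
```

The views put the tab at −40 to −42 mm against the nominal −39 mm. That is within the fit's 2 mm uncertainty and matches the firm stop I felt, so I'm handing in.

```bash
python3 -c "
from plant import robot
print(robot.close_job())"
```

```text
the job is handed in; nothing more can be done
None
```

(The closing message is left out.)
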